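# Power up the rotisserie drive

### The job

Plug the yellow battery pack fully home into the sloping socket of the rotisserie drive and let go of it, then gently lower the open rain hood over it until it rests shut on its stop, and only then press the green start button all the way down and let it come back up. Leave the grey spent pack and the other things on the shelf where they are.

Things in the scene. Friction and masses are not known exactly. Their poses are not given: they have to be found in the camera images.
- pack: Charged battery pack: yellow rectangular block with a black band near its top, standing upright. 56 mm (its x) by 36 mm (its y) by 90 mm tall (its z), 0.35 kg. Origin: centre of its underside. The underside end goes into the socket; it fits either way round. Seated, it stands out 55 mm.
- spent_pack: Spent battery pack, grey, same size and shape as the yellow one, standing upright. Leave alone. Origin: centre of its underside.
- socket: Socket in the drive's aluminium top plate (fixed). Origin: centre of the red-rimmed hole's mouth, in the plate's surface. z: out of the plate, leaning 30 degrees from vertical, roughly to the robot's left; x: up the slope, roughly to the robot's right; y: level, roughly away from the robot. Hole 59 mm (x) by 39 mm (y), 35 mm deep along -z, 3 mm chamfer at the mouth.
- drive: The rotisserie drive, a fixed grey box with an aluminium top plate sloping 30 degrees, low edge to the robot's left (+y) or up to 40 degrees further away from the robot. The plate runs, in the socket's frame, from x=-70 to 80 mm and y=-125 to 75 mm. Beyond its high edge a housing 100 mm high. Origin: on the shelf, 80 mm straight below the centre of the socket's mouth.
- hood_hinge (a point): Hinge axis of the rain hood, in the plate's surface, 58 mm up the slope (socket x) from the socket's centre; the axis runs along the socket's y; this point is at the middle of its length.
- hood (a joint): Angle of the dark blue rain hood, rad: 0 = shut on the plate over the socket; opens up and to the robot's right, about the socket's +y, to 1.95. Stiff hinge, stays where left. Open-bottomed box: 118 mm long from the hinge, 90 mm wide (y), 68 mm high, 3 mm walls; small black lip on its free edge (14 mm long, 40 wide, 5 thick).
- hood_roof (a point): Point on the outside of the hood's roof, on its middle line, 80 mm from the hinge end (38 mm from the free edge) and 68 mm off the hood's open underside; moves with the hood.
- start (a joint): Travel of the start button, m: 0 = up, 0.006 = fully pressed. Spring return, about 5 N to press fully.
- start_top (a point): Centre of the top of the round green start button (32 mm diameter) in a black housing on the sloping plate, beside the hood (socket x=-30, y=-90 mm). It is pressed square to the plate, along the socket's -z.
- bowl: Orange silicone pinch bowl, 100 mm across, 40 mm high. Leave alone. Origin: centre of its underside.
- probe: Meat thermometer in its clear plastic sleeve, lying flat, 150 mm long (its x), 22 mm wide. Leave alone. Origin: centre of its underside.
- salt_jar: Salt jar, 66 mm diameter, 100 mm tall. Leave alone. Origin: centre of its underside.
Not all that is in view belongs to the job. Of the things like the pack, leave any that is blue, pink or purple; of the rest the smaller one is meant.

How it is judged:
On the way, in this order (a step that is already met when the one before it is completed fails the run):
1. the yellow pack is fully home in the socket and let go, with the hood still up (z of pack in the frame of socket below -0.031 m and x of pack in the frame of socket between -0.005 and 0.005 m and y of pack in the frame of socket between -0.005 and 0.005 m and angle between the z axis of pack and the z axis of socket, either way round below 0.12 rad and contact force between the fingers and pack below 0.3 N and value of joint hood above 0.5 rad), for 0.2 s.
2. the hood is lowered shut on its stop (value of joint hood below 0.04 rad), for 0.2 s.
3. the start button is pressed down (value of joint start above 0.0045 m), for 0.05 s.
At the end, for the whole second after the job is handed in: The yellow pack is in the socket, at least 31 of its 35 mm deep, within 5 mm of centred and 0.12 rad of square, and at rest; the hood is shut (under 0.05 rad); the start button has come back up (under 2 mm) (z of pack in the frame of socket below -0.031 m and x of pack in the frame of socket between -0.005 and 0.005 m and y of pack in the frame of socket between -0.005 and 0.005 m and angle between the z axis of pack and the z axis of socket, either way round below 0.12 rad and value of joint hood below 0.05 rad and value of joint start below 0.002 m and linear speed of pack below 0.02 m/s); the robot touches nothing.
It fails at once if the hood swings down faster than 2.5 rad/s (slammed) (velocity of joint hood below -2.5 rad/s).
It fails at once if the start button is pressed while the hood is not shut (value of joint start above 0.003 m and value of joint hood above 0.1 rad).
It fails at once if the grey spent pack, the bowl, the thermometer or the salt jar is moved more than 30 mm (distance of any of spent_pack, bowl, probe, salt_jar from where it was at the start of the episode above 0.03 m).
It also fails if it takes over 64 s, if anything falls off the work surface, if the arm or the gripper's body presses on something with over 40 N, if the wrist force passes 120 N, or if a joint passes its speed limit or range.

### The arm

A 6-joint arm with a two-finger parallel gripper is mounted at the origin on the work surface. World frame = base frame: x ahead of the robot, y to its left, z up, the work surface at z = 0. Lengths are in m, angles in rad, forces in N, time in s.
With the tool pointing down it reaches from about 0.275 to 0.825 m from the base axis. Payload 5.2 kg.
Tool frame: the origin (TCP) lies at the very end of the fingers, on their centre line; the grasp point (between the pads) lies 19 mm behind it; z points along the fingers, y is the line along which they close (so a half turn about z gives the same grasp; the last joint's range is limited). The gripper opens to 93 mm and grips with 3 to 60 N. Pads are 15 mm wide; open, the fingers measure 128 mm over their backs; the gripper's body (75 mm by 188 mm) begins 65 mm behind the grasp point.
Start: joints at [-1.311, 0.259, 1.535, -0, 1.348, -0.203], TCP at [0.246, -0.492, 0.219] pointing down, gripper open.
Joint ranges: [-3.14, 3.14], [-0.91, 2.08], [0.19, 2.58], [-1.22, 4.36], [0.22, 2.71], [-3.12, 3.12]. Speed limits (rad/s): [2.57, 2.57, 3.14, 3.14, 3.14, 3.14].

### API

Orientations are given as a rotation vector (axis times angle).
In Python, from cell import arm, cams gives the robot as it stands.
- The arm moves only by the shell command python3 -m jog 'ROWS' [FORCE]. ROWS is text: rows parted by semicolons, each of 7 numbers parted by spaces: the shift along the tool's x, y, z each as a share of 0.02 m, from -1 to 1, then the turn, a rotation vector about the tool's x, y, z each as a share of 0.1 rad, from -1 to 1, then the opening, from 0 (shut) to 1 (fully open). A call has 1 to 12 rows; each row shifts and turns the commanded pose from where the row before left it, along the tool's axes as they then stand; what a row does not reach is not made up. A row lasts 1/12 s, in which the tool goes at most 41.7 mm and 7.16 degrees, less where a joint would pass 70% of its speed; a pose out of reach is approached as far as the arm can. A call with a number of a shift or a turn outside -1 to 1 is refused whole. A call with a gripper value outside its range is refused whole. The fingers move at their own pace and stop on an object; FORCE is the grip in N (left out, the last holds). Time passes only in rows, so rows that do not move let the fingers close. It gives the time, the measured TCP pose, the force, the opening and the grip force at its end, in the units of the state.
- arm.state(): the state, without advancing time (a new reading comes with each control period).
- cams.capture(name): name is "scene" or "top" or "wrist"; returns (picture, depth): 384x512x3 uint8, red, green, blue; 384x512 float32, m along the optical axis (not along the pixel's ray), 0 where there is no reading.
- cams.camera_info(name): a dict with "fx", "fy", "cx", "cy" (pixels), "eye" and "rotation" of the camera in the world; the wrist camera has in their place "mount" (4x4, takes a point from camera to tool coordinates, whose origin is the TCP and whose axes are the flange's). Camera axes: x right, y up, looking along -z (the intrinsics and any distortion apply to the point x, -y, -z); pixel columns grow to the right and rows downward; lengths in m; the calibration is good to about 2 mm. The wrist camera is an equidistant fisheye: a pixel r from the principal point sees the ray r / f radians off the axis. A picture is of the moment at which its call begins: read the wrist's pose just before it. camera_info takes no time and is no camera call.
- arm.close_job(): hands the job in; it is judged then, once.
The state is a dict: "clock": time; "joints": joint angles; "qd": joint speeds; "tau": joint torques, N m; "eef_pos": TCP position; "tcp_rot": TCP orientation; "contact_force": force on the tool from outside, world axes, zero at the start; "wrist_torque": the same for the moment, N m; "gripper_width": finger opening in m; "finger_force": force on a finger pad.
Only numpy, scipy, OpenCV 4.12 (cv2) and the standard library are available. Lean on these libraries where they do the work, as an engineer would, in place of code of your own. Each camera call takes 0.05 s, during which the arm holds its last target. There are 200 camera calls.

## Working session

There is one attempt and no reset: what is moved stays moved. The work goes in short steps, Python scripts to look and compute and a shell command to move; the robot and the scene stay as the last step left them, time stands still between calls to the robot, and variables do not carry over. Pictures are saved under pics/ and viewed, at most 10 in all, crops included, and the job is handed in when it is done.

```bash
ls; mkdir -p pics; cat > h.py <<'E'
import numpy as np, cv2, json
from scipy.spatial.transform import Rotation as R
from cell import arm, cams
def cap(n,f):
    p,d=cams.capture(n); cv2.imwrite(f'pics/{f}.png',p[:,:,::-1]); np.save(f'pics/{f}.npy',d); return p,d
def pts(n,d):
    i=cams.camera_info(n); v,u=np.mgrid[0:d.shape[0],0:d.shape[1]]
    P=np.stack([(u-i['cx'])/i['fx']*d,-(v-i['cy'])/i['fy']*d,-d],-1)
    return P@np.array(i['rotation']).T+np.array(i['eye'])
E
python3 - <<'E'
from h import *
a,d=cap('scene','s0'); b,d2=cap('top','t0')
for n in('scene','top','wrist'): print(n,cams.camera_info(n))
print(arm.state())
E
```

```text
pics
scene {'fx': 413.17438443162524, 'fy': 413.17438443162524, 'cx': 257.04948154014494, 'cy': 194.95720320622658, 'eye': array([1.23348126, 0.37176179, 1.12024122]), 'rotation': array([0.40813892, 0.68522457, 2.00947925])}
top {'fx': 438.90069634938135, 'fy': 438.90069634938135, 'cx': 252.9269005332977, 'cy': 192.5599667519882, 'eye': array([0.40994639, 0.00695205, 1.59585574]), 'rotation': array([ 0.05967545, -0.09983583, -1.56506397])}
wrist {'fx': 297.3186396354542, 'fy': 297.3186396354542, 'cx': 254.95393106436708, 'cy': 190.66970896191344, 'mount': array([[-4.52882478e-04,  9.63026056e-01,  2.69407889e-01,
         7.48481334e-02],
       [ 9.99999789e-01,  5.61877544e-04, -3.27460095e-04,
        -1.18868782e-03],
       [-4.66726847e-04,  2.69407683e-01, -9.63026107e-01,
        -1.65752003e-01],
       [ 0.00000000e+00,  0.00000000e+00,  0.00000000e+00,
         1.00000000e+00]])}
{'clock': 0.1, 'joints': array([-1.31076729e+00,  2.59265165e-01,  1.53595244e+00, -3.72553359e-05,
        1.34798625e+00, -2.02790932e-01]), 'qd': array([ 6.57501752e-05, -2.62508168e-03, -2.07170350e-03, -5.00332377e-04,
        1.75502139e-03,  2.63848858e-04]), 'tau': array([ 1.09754386e-03, -4.38212478e+01, -2.84643173e+01,  7.20274681e-02,
        3.61455220e-02, -4.70629402e-05]), 'eef_pos': array([ 0.24544739, -0.49165758,  0.21791201]), 'tcp_rot': array([-3.05628072e+00, -7.20168234e-01,  1.29395247e-04]), 'contact_force': array([ 0.06585707, -0.71182085,  0.40869062]), 'wrist_torque': array([-0.00976351,  0.03187656,  0.01394086]), 'finger_force': 0.0, 'gripper_width': 0.09310959772952483}
```

```bash
sed -i "s/P@np.array(i\['rotation'\]).T/P@R.from_rotvec(i['rotation']).as_matrix().T/" h.py
```

```text
(no output)
```

View pics/s0.png

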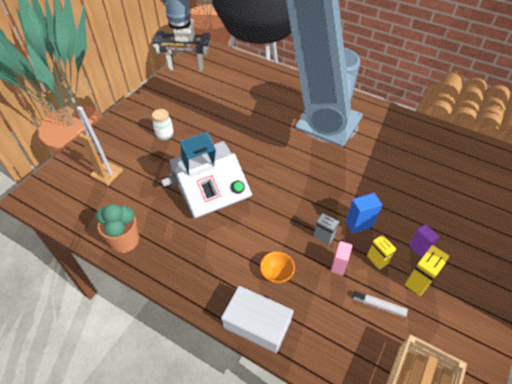

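View pics/t0.png

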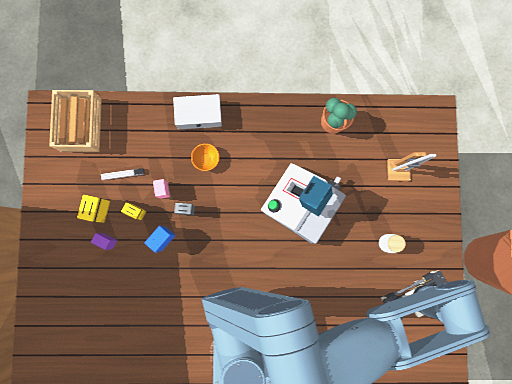

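The scene picture shows the drive at (210,180) with its hood up and the green button at (238,187). There are two yellow packs, at (382,252) and (428,270). The larger is excluded, and so are the blue, pink and purple blocks, so the pack meant should be (382,252), which is (133,210) in the top view. I'll confirm it in a crop and measure it.

```bash
python3 - <<'E'
from h import *
s=cv2.imread('pics/s0.png');t=cv2.imread('pics/t0.png')
A=cv2.resize(s[210:310,310:460],(600,400),interpolation=cv2.INTER_CUBIC)
B=cv2.resize(t[160:260,70:200],(520,400),interpolation=cv2.INTER_CUBIC)
C=cv2.resize(s[125:225,150:270],(480,400),interpolation=cv2.INTER_CUBIC)
cv2.imwrite('pics/c0.png',np.hstack([cv2.resize(A,(400,300)),cv2.resize(C,(400,300))]))
for n,f,im in(('scene','s0',s),('top','t0',t)):
    P=pts(n,np.load(f'pics/{f}.npy')); hsv=cv2.cvtColor(im,cv2.COLOR_BGR2HSV)
    m=cv2.inRange(hsv,(22,150,60),(35,255,255))
    k,l,st,c=cv2.connectedComponentsWithStats(cv2.morphologyEx(m,cv2.MORPH_CLOSE,np.ones((5,5))))
    for i in range(1,k):
        if st[i,4]>60:
            q=P[l==i]; q=q[q[:,2]>.02]; zt=np.percentile(q[:,2],97); 
            tp=q[q[:,2]>zt-.006]
            r=cv2.minAreaRect(tp[:,:2].astype(np.float32)*1000)
            print(n,st[i],'ztop',zt,'top rect',r)
    g=cv2.inRange(hsv,(50,150,60),(80,255,255)); g[:100]=0;g[:,300:]=0
    ys,xs=np.nonzero(g); print('green',xs.mean(),ys.mean(),len(xs),np.median(P[g>0],0))
E
```

```text
scene [367 236  29  33 606] ztop 0.09170888232806648 top rect ((852.8916015625, 364.4770812988281), (61.59899139404297, 758.8228759765625), 86.45561981201172)
scene [ 405  246   44   50 1040] ztop 0.13234271786262494 top rect ((848.2080688476562, 444.8108215332031), (51.665531158447266, 784.0216064453125), 77.80851745605469)
green 235.6818181818182 184.5909090909091 22 [ 0.52708509 -0.1069995   0.08560405]
top [208 145  10  24 149] ztop 0.04574522179579658 top rect ((573.3582763671875, 67.45055389404297), (347.8494567871094, 21.325016021728516), 16.807472229003906)
top [ 77 195  33  28 674] ztop 0.13743115894998437 top rect ((458.8636779785156, 276.0445556640625), (546.9352416992188, 79.93975067138672), 78.78033447265625)
top [121 203  25  17 251] ztop 0.0979084110431247 top rect ((500.23553466796875, 386.47515869140625), (54.40138244628906, 34.82329559326172), 63.848567962646484)
green 272.6212121212121 204.4090909090909 66 [ 0.52301556 -0.10047601  0.0862461 ]
```

View pics/c0.png

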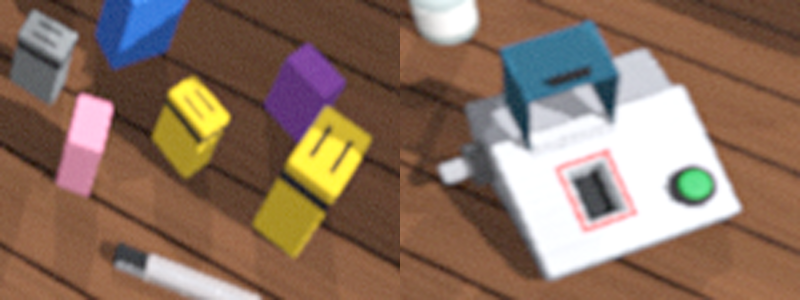

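The smaller yellow pack, two-slotted with a black band at scene (382,252), is the one meant. The grey pack is at (326,229). The socket's red rim is at about scene (209,188). Next I'll fit the plate and rim.

```bash
python3 - <<'E'
from h import *
for n,f,(u0,u1,v0,v1) in(('scene','s0',(180,260,150,220)),('top','t0',(255,350,160,245))):
    im=cv2.imread(f'pics/{f}.png'); d=np.load(f'pics/{f}.npy'); P=pts(n,d)
    hsv=cv2.cvtColor(im,cv2.COLOR_BGR2HSV); box=np.zeros(d.shape,bool); box[v0:v1,u0:u1]=1
    w=(hsv[...,1]<40)&(hsv[...,2]>150)&box&(d>0)
    q=P[w]; 
    best=None; rng=np.random.default_rng(0)
    for _ in range(500):
        a,b,c=q[rng.choice(len(q),3,False)]; nn=np.cross(b-a,c-a); l=np.linalg.norm(nn)
        if l<1e-5: continue
        nn/=l*np.sign(nn[2]); 
        if not .75<nn[2]<.95: continue
        k=abs((q-a)@nn)<.003
        if best is None or k.sum()>best.sum(): best=k
    q=q[best]; c=q.mean(0); nn=np.linalg.svd(q-c)[2][2]; nn*=np.sign(nn[2])
    print(n,len(q),'normal',nn,'tilt',np.degrees(np.arccos(nn[2])),'az of lean',np.degrees(np.arctan2(nn[1],nn[0])))
    r=((hsv[...,0]<12)|(hsv[...,0]>168))&(hsv[...,1]>50)&box
    r=cv2.morphologyEx(r.astype(np.uint8),cv2.MORPH_CLOSE,np.ones((3,3)))
    k,l,st,ce=cv2.connectedComponentsWithStats(r); i=1+np.argmax(st[1:,4]); print(st[i])
    i_=cams.camera_info(n); vs,us=np.nonzero(l==i)
    ray=np.stack([(us-i_['cx'])/i_['fx'],-(vs-i_['cy'])/i_['fy'],-np.ones(len(us))],-1)@R.from_rotvec(i_['rotation']).as_matrix().T
    e=np.array(i_['eye']); X=e+ray*(((c-e)@nn)/(ray@nn))[:,None]
    z=nn; y=np.cross(z,[0,0,1.]); y/=np.linalg.norm(y); y=y if y[0]>0 else -y; x=np.cross(y,z)
    L=np.stack([(X-c)@x,(X-c)@y],-1)
    rect=cv2.minAreaRect((L*1000).astype(np.float32)); cc=np.array(rect[0])/1000
    print('x',x,'y',y,'rect',rect,'ctr',c+x*cc[0]+y*cc[1], 'plate ext',[( (q-c-x*cc[0]-y*cc[1])@a).min().round(3) for a in(x,y)],[( (q-c-x*cc[0]-y*cc[1])@a).max().round(3) for a in(x,y)])
E
```

```text
scene 1522 normal [0.27577235 0.40815362 0.87026447] tilt 29.51061339442061 az of lean 55.954749284000705
[ 180  150   80   70 1671]
x [-0.48721537 -0.72109737  0.49258478] y [ 0.82859568 -0.55984748  0.        ] rect ((-7.36602783203125, -19.3720703125), (262.5716247558594, 235.33738708496094), 69.13294219970703) ctr [ 0.54251601 -0.15362513  0.07857593] plate ext [np.float64(-0.072), np.float64(-0.083)] [np.float64(0.081), np.float64(0.118)]
top 972 normal [0.26631253 0.40665353 0.87390534] tilt 29.084313279992653 az of lean 56.77969031804652
[ 255  160   95   85 4020]
x [-0.4787776  -0.73108314  0.48609614] y [ 0.83657017 -0.5478598   0.        ] rect ((33.277565002441406, 9.849456787109375), (356.4794921875, 321.06884765625), 30.292659759521484) ctr [ 0.54311368 -0.18650331  0.09784636] plate ext [np.float64(-0.105), np.float64(-0.099)] [np.float64(0.058), np.float64(0.101)]
```

```bash
python3 - <<'E'
from h import *
nn=np.array([.5*np.cos(np.radians(56.3)),.5*np.sin(np.radians(56.3)),np.cos(np.pi/6)])
for n,f,(u0,u1,v0,v1),c in(('scene','s0',(195,224,172,206),None),('top','t0',(278,312,172,202),None)):
    im=cv2.imread(f'pics/{f}.png'); d=np.load(f'pics/{f}.npy'); P=pts(n,d)
    hsv=cv2.cvtColor(im,cv2.COLOR_BGR2HSV); box=np.zeros(d.shape,bool); box[v0:v1,u0:u1]=1
    r=((hsv[...,0]<15)|(hsv[...,0]>165))&(hsv[...,1]>60)&box
    w=(hsv[...,1]<40)&(hsv[...,2]>150)&box&(d>0)
    i_=cams.camera_info(n); vs,us=np.nonzero(r); print(n,r.sum(),us.min(),us.max(),vs.min(),vs.max())
    off=np.median(P[w]@nn)
    ray=np.stack([(us-i_['cx'])/i_['fx'],-(vs-i_['cy'])/i_['fy'],-np.ones(len(us))],-1)@R.from_rotvec(i_['rotation']).as_matrix().T
    e=np.array(i_['eye']); X=e+ray*((off-e@nn)/(ray@nn))[:,None]
    z=nn; y=np.cross(z,[0,0,1.]); y/=np.linalg.norm(y); y=y if y[0]>0 else -y; x=np.cross(y,z)
    L=np.stack([X@x,X@y],-1)*1000
    rect=cv2.minAreaRect(L.astype(np.float32)); cc=np.array(rect[0])/1000
    S=x*cc[0]+y*cc[1]+nn*off
    print('x',x,'y',y,rect,'S',S)
    g=np.array([.5250,-.1037,.086]); print('btn pred',S-.03*x-.09*y+nn*np.arange(5,20,5)[:,None]/1000)
E
```

```text
scene 84 197 220 175 201
x [-0.48050937 -0.7204934   0.5       ] y [ 0.83195412 -0.55484443  0.        ] ((-111.66119384765625, 580.9588012695312), (75.29813385009766, 55.1912956237793), 0.5494781136512756) S [ 0.57974516 -0.17777493  0.07765224]
btn pred [[ 0.52067168 -0.10414424  0.06698237]
 [ 0.52205879 -0.10206436  0.0713125 ]
 [ 0.5234459  -0.09998447  0.07564262]]
top 89 278 311 172 198
x [-0.48050937 -0.7204934   0.5       ] y [ 0.83195412 -0.55484443  0.        ] ((-126.31620025634766, 587.6683349609375), (123.71424865722656, 97.76072692871094), 26.371355056762695) S [ 0.59343026 -0.16934763  0.0736375 ]
btn pred [[ 0.53435678 -0.09571694  0.06296762]
 [ 0.53574389 -0.09363706  0.06729775]
 [ 0.537131   -0.09155717  0.07162788]]
```

```bash
python3 -m jog '1 -.6 -1 0 0 0 1;1 -.6 -1 0 0 0 1;1 -.6 -1 0 0 0 1;1 -.6 -1 0 0 0 1;1 -.6 -1 0 0 0 1;1 -.6 -1 0 0 0 1;1 -.6 0 0 0 0 1;1 -.6 0 0 0 0 1;1 -.6 0 0 0 0 1;1 -.6 0 0 0 0 1;1 -.6 0 0 0 0 1;1 -.6 0 0 0 0 1' && python3 -m jog '1 -.6 0 0 0 -1 .8;1 -.6 0 0 0 -1 .8;1 -.6 0 0 0 -1 .8;1 -.6 0 0 0 -1 .8;0 0 0 0 0 -1 .8;0 0 0 0 0 -.5 .8;0 0 0 0 0 0 .8'
python3 - <<'E'
from h import *
s=arm.state(); print(s['clock'],s['eef_pos'],s['tcp_rot'],s['contact_force'],s['gripper_width'])
np.savez('pics/w0s.npz',p=s['eef_pos'],r=s['tcp_rot'])
p,d=cap('wrist','w0')
E
```

```text
clock: 1.1
eef_pos: [0.3963, -0.2549, 0.3383]
tcp_rot: [-3.057, -0.72, 0.001]
contact_force: [0.2, -0.8, -0.1]
gripper_width: 0.0932
finger_force: 0.0
clock: 1.68
eef_pos: [0.4336, -0.1707, 0.3384]
tcp_rot: [-2.744, -1.528, 0.001]
contact_force: [-0.5, 0.1, 0.7]
gripper_width: 0.0742
finger_force: 0.0
1.6833 [ 0.43359764 -0.17067845  0.33835273] [-2.74448451e+00 -1.52754785e+00  5.00727736e-04] [-0.50670722  0.05277935  0.70083855] 0.07423485224466735
```

View pics/w0.png

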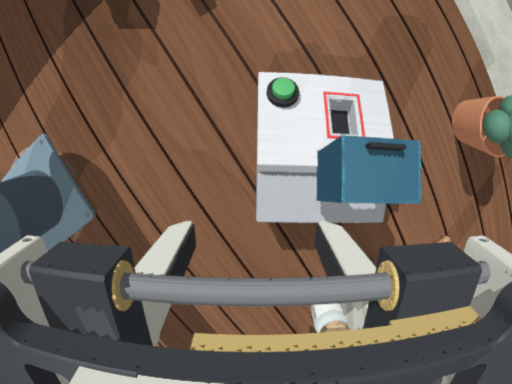

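The wrist view shows the red rim at about (345,117), the button at (283,90), and the hood up at (370,170). I'll take the rim and plane from this view.

```bash
cat >> h.py <<'E'
def wrays(s,us,vs):
    i=cams.camera_info('wrist'); x=(us-i['cx'])/i['fx']; y=(vs-i['cy'])/i['fy']; th=np.hypot(x,y); k=np.sinc(th/np.pi)  # sin/th
    c=np.stack([x*k,-y*k,-np.cos(th)],-1); M=i['mount']; T=R.from_rotvec(s['r']).as_matrix()
    return c@(T@M[:3,:3]).T, s['p']+T@M[:3,3]
def wpts(s,d):
    v,u=np.mgrid[0:d.shape[0],0:d.shape[1]].astype(float); r,e=wrays(s,u,v)
    i=cams.camera_info('wrist'); th=np.hypot((u-i['cx'])/i['fx'],(v-i['cy'])/i['fy'])
    return e+r*(d/np.cos(th))[...,None]
E
python3 - <<'E'
from h import *
s=np.load('pics/w0s.npz'); im=cv2.imread('pics/w0.png'); d=np.load('pics/w0.npy'); P=wpts(s,d)
hsv=cv2.cvtColor(im,cv2.COLOR_BGR2HSV)
box=np.zeros(d.shape,bool); box[78:162,265:385]=1; box[:110,265:302]=0
w=(hsv[...,1]<40)&(hsv[...,2]>150)&box&(d>0); q=P[w]
for _ in range(6):
    c=np.median(q,0) if _==0 else q.mean(0); nn=np.linalg.svd(q-c,full_matrices=False)[2][2]; nn*=np.sign(nn[2]); q=q[abs((q-c)@nn)<[.02,.01,.005,.004,.003,.003][_]]
az=np.degrees(np.arctan2(nn[1],nn[0])); print(len(q),w.sum(),nn,np.degrees(np.arccos(nn[2])),az)
r=((hsv[...,0]<8)|(hsv[...,0]>172))&(hsv[...,1]>90)&box
vs,us=np.nonzero(r); print(r.sum(),us.min(),us.max(),vs.min(),vs.max())
ray,e=wrays(s,us.astype(float),vs.astype(float)); 
for z in (nn,np.array([.5*np.cos(np.radians(az)),.5*np.sin(np.radians(az)),np.sqrt(.75)])):
    off=q.mean(0)@z; X=e+ray*((off-e@z)/(ray@z))[:,None]
    y=np.cross(z,[0,0,1.]); y/=np.linalg.norm(y); y=y if y[0]>0 else -y; x=np.cross(y,z)
    rect=cv2.minAreaRect((np.stack([X@x,X@y],-1)*1000).astype(np.float32)); cc=np.array(rect[0])/1000
    S=x*cc[0]+y*cc[1]+z*off; print(rect,'S',S)
vs,us=np.nonzero(cv2.inRange(hsv,(50,150,60),(80,255,255))); print('green',us.mean(),vs.mean(),np.median(P[vs,us],0))
L=(np.median(P[vs,us],0)-S); print('btn in socket',L@x,L@y,L@z)
E
```

```text
5895 6227 [0.27115356 0.42024386 0.86595083] 30.008544265396168 57.16871601321675
319 324 384 80 138
((-114.57074737548828, 611.2842407226562), (83.6659164428711, 136.00450134277344), 18.364234924316406) S [ 0.6085641  -0.18430786  0.07405194]
((-114.59042358398438, 611.2811889648438), (83.6603012084961, 135.9917755126953), 18.362730026245117) S [ 0.60856084 -0.18430729  0.0740556 ]
green nan nan [nan nan nan]
btn in socket nan nan nan<stdin>:17: RuntimeWarning: Mean of empty slice.
  ret = ret.dtype.type(ret / rcount)
  return _methods._mean(a, axis=axis, dtype=dtype,
  ret = um.true_divide(
```

```bash
python3 - <<'E'
from h import *
s=np.load('pics/w0s.npz'); im=cv2.imread('pics/w0.png'); d=np.load('pics/w0.npy'); P=wpts(s,d)
hsv=cv2.cvtColor(im,cv2.COLOR_BGR2HSV); 
print(hsv[90,283],hsv[105,325],hsv[94,345])
box=np.zeros(d.shape,bool); box[86:142,320:368]=1
r=(((hsv[...,0]<8)|(hsv[...,0]>172))&(hsv[...,1]>90)&box).astype(np.uint8)
k,l,st,ce=cv2.connectedComponentsWithStats(r); i=1+np.argmax(st[1:,4]); print(st[i])
vs,us=np.nonzero(l==i); ray,e=wrays(s,us.astype(float),vs.astype(float))
b=(hsv[...,0]>55)&(hsv[...,0]<85)&(hsv[...,1]>110); b[:,320:]=0;b[120:]=0;b[:,:260]=0; gv,gu=np.nonzero(b)
az=np.radians(57.17); z=np.array([.5*np.cos(az),.5*np.sin(az),np.sqrt(.75)])
y=np.cross(z,[0,0,1.]); y/=np.linalg.norm(y); y=y if y[0]>0 else -y; x=np.cross(y,z)
bw=np.zeros(d.shape,bool); bw[110:155,275:320]=1; w=bw&(hsv[...,1]<40)&(hsv[...,2]>150)
off=np.median(P[w]@z); X=e+ray*((off-e@z)/(ray@z))[:,None]
rect=cv2.minAreaRect((np.stack([X@x,X@y],-1)*1000).astype(np.float32)); cc=np.array(rect[0])/1000
S=x*cc[0]+y*cc[1]+z*off; print(rect,'S',S,'x',x,'y',y,'z',z)
print('green',gu.mean(),gv.mean(),len(gu)); L=np.median(P[gv,gu],0)-S; print(np.median(P[gv,gu],0),'btn in socket',L@x,L@y,L@z)
np.savez('sock.npz',S=S,x=x,y=y,z=z)
E
```

```text
[ 68 118 201] [  1 151 239] [  1 153 233]
[324  92  41  47 318]
((-103.2834701538086, 583.7313842773438), (77.0477294921875, 57.456451416015625), 0.259755402803421) S [ 0.58012195 -0.17756186  0.07975823] x [-0.46951416 -0.72770629  0.5       ] y [ 0.84028285 -0.54214826  0.        ] z [0.27107413 0.42014143 0.8660254 ]
green 283.0364583333333 88.26822916666667 384
[ 0.52136585 -0.10101175  0.08482531] btn in socket -0.025585637156388244 -0.09087325249919119 0.020622834788453063
```

```bash
python3 -m jog '1 -.47 0 0 0 0 .8;1 -.47 0 0 0 0 .8;1 -.47 0 0 0 0 .8;1 -.47 0 0 0 0 .8;1 -.47 0 0 0 0 .8;1 -.47 0 0 0 0 .8;1 -.47 0 0 0 0 .8;1 -.47 0 0 0 0 .8;1 -.47 0 0 0 0 .8;1 -.47 0 0 0 0 .8;1 -.47 0 0 0 0 .8;1 -.47 0 0 0 0 .8' && python3 -m jog '1 -.47 0 0 0 0 .8;1 -.47 0 0 0 0 .8;1 -.47 0 0 0 0 .8;1 -.47 0 0 0 0 .8;1 -.47 0 0 0 0 .8;1 -.47 0 0 0 0 .8;1 -.47 0 0 0 0 .8;1 -.47 0 0 0 0 .8;1 -.47 1 0 0 0 .8;1 -.47 1 0 0 0 .8;1 -.47 1 0 0 0 .8;1 -.47 1 0 0 0 .8' && python3 -m jog '1 -.47 0 0 0 -1 .8;0 0 0 0 0 0 .8;0 0 0 0 0 0 .8'
python3 - <<'E'
from h import *
s=arm.state(); print(s['clock'],s['eef_pos'],s['tcp_rot'],s['contact_force'],s['gripper_width'])
np.savez('pics/w1s.npz',p=s['eef_pos'],r=s['tcp_rot'])
p,d=cap('wrist','w1')
E
```

```text
clock: 2.73
eef_pos: [0.465, 0.0927, 0.3384]
tcp_rot: [-2.749, -1.52, 0.001]
contact_force: [-0.1, 0.2, -0.7]
gripper_width: 0.0745
finger_force: 0.0
clock: 3.73
eef_pos: [0.4966, 0.3559, 0.2575]
tcp_rot: [2.75, 1.52, -0.0]
contact_force: [0.1, 0.7, 1.1]
gripper_width: 0.0747
finger_force: 0.0
clock: 3.98
eef_pos: [0.499, 0.3775, 0.2576]
tcp_rot: [2.669, 1.657, -0.003]
contact_force: [-0.5, 0.3, 1.3]
gripper_width: 0.0743
finger_force: 0.0
3.9833 [0.49895514 0.37751274 0.25759187] [ 2.66888688  1.65718469 -0.00284636] [-0.46975251  0.3254654   1.33795049] 0.07428316853272046
```

View pics/w1.png

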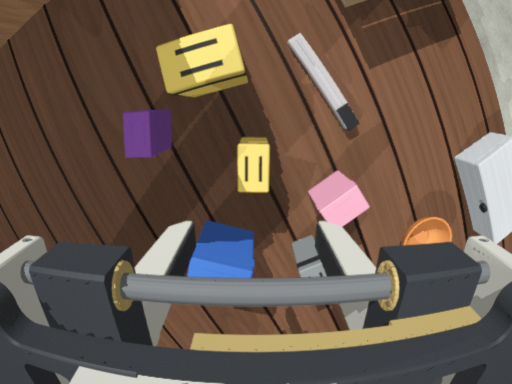

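The pack's top face is at (254,168), with the grey one at (310,255), blue at (222,250) and pink at (338,198). Next I'll measure the top-face rectangle, and the heights and positions of the neighbours.

```bash
python3 - <<'E'
from h import *
s=np.load('pics/w1s.npz'); im=cv2.imread('pics/w1.png'); d=np.load('pics/w1.npy'); P=wpts(s,d)
hsv=cv2.cvtColor(im,cv2.COLOR_BGR2HSV); box=np.zeros(d.shape,bool); box[130:200,228:280]=1
m=box&(hsv[...,0]>20)&(hsv[...,0]<36)&(hsv[...,1]>90)&(d>0); q=P[m]; zt=np.median(q[:,2]); print('zt',zt)
t=q[abs(q[:,2]-zt)<.006]; r=cv2.minAreaRect((t[:,:2]*1000).astype(np.float32)); print(r)
# plane z=0.09 rays with pixels of top
vs,us=np.nonzero(m&(abs(P[...,2]-zt)<.006)); ray,e=wrays(s,us.astype(float),vs.astype(float)); X=e+ray*((.09-e[2])/ray[:,2])[:,None]
r=cv2.minAreaRect((X[:,:2]*1000).astype(np.float32)); print('ray',r)
T=R.from_rotvec(s['r']).as_matrix(); print('toolx ang',np.degrees(np.arctan2(T[1,0],T[0,0])))
for n,(h0,h1,u0,u1,v0,v1) in dict(blue=(100,118,190,260,222,276),pink=(165,179,300,375,165,230),purple=(130,155,110,180,100,160),yel=(20,36,150,255,20,100)).items():
    b=np.zeros(d.shape,bool); b[v0:v1,u0:u1]=1; b&=(hsv[...,0]>=h0)&(hsv[...,0]<=h1)&(hsv[...,1]>60)&(d>0); q=P[b]
    L=(q-[.5002,.3865,0])@T; print(n,len(q),'tool x',np.percentile(L[:,0],[2,98]),'y',np.percentile(L[:,1],[2,98]),'z',np.percentile(q[:,2],[2,98]))
E
```

```text
zt 0.08936544597836249
((499.2843322753906, 386.7413024902344), (55.04692840576172, 35.92365646362305), 64.02254486083984)
ray ((499.5918884277344, 387.2261962890625), (54.94424819946289, 35.66923141479492), 63.65289306640625)
toolx ang 63.674589325030475
blue 2972 tool x [-0.12171307 -0.09815756] y [-0.07268662 -0.00198597] z [0.00444633 0.12313083]
pink 2059 tool x [-0.07179459 -0.02099218] y [0.08138242 0.14421525] z [-0.00014357  0.09109598]
purple 2144 tool x [0.01569985 0.06949817] y [-0.15534144 -0.11949499] z [0.00216184 0.09100728]
yel 4565 tool x [0.08807015 0.15021046] y [-0.09345106 -0.01257312] z [0.00067721 0.13169498]
```

```bash
python3 -m jog '.44 -.19 1 0 0 0 .8;0 0 1 0 0 0 .8;0 0 1 0 0 0 .8;0 0 1 0 0 0 .8;0 0 1 0 0 0 .8;0 0 1 0 0 0 .8;0 0 1 0 0 0 .8;0 0 1 0 0 0 .8;0 0 1 0 0 0 .8;0 0 .5 0 0 0 .8;0 0 .4 0 0 0 .8;0 0 0 0 0 0 .8' && python3 -m jog '0 0 0 0 0 0 0;0 0 0 0 0 0 0;0 0 0 0 0 0 0;0 0 0 0 0 0 0;0 0 0 0 0 0 0;0 0 0 0 0 0 0;0 0 0 0 0 0 0;0 0 0 0 0 0 0' 30
```

```text
clock: 5.03
eef_pos: [0.4993, 0.3857, 0.0598]
tcp_rot: [2.669, 1.657, -0.003]
contact_force: [-0.4, 0.1, 1.3]
gripper_width: 0.0742
finger_force: 0.0
clock: 5.7
eef_pos: [0.4998, 0.3869, 0.061]
tcp_rot: [2.668, 1.659, 0.001]
contact_force: [-0.1, -0.9, 2.3]
gripper_width: 0.0354
finger_force: 29.9
```

```bash
cat >> h.py <<'E'
k=np.load('sock.npz'); S,xs,ys,zs=(k[c] for c in('S','x','y','z'))
def rem(p,Rt):
    s=arm.state(); T=R.from_rotvec(s['tcp_rot']).as_matrix(); p=np.array(p)
    print('t',s['clock'],'p',s['eef_pos'].round(4),'w',round(s['gripper_width'],4),'F',s['contact_force'].round(1))
    L=(s['eef_pos']-S); print('tcp in socket mm',(np.array([L@xs,L@ys,L@zs])*1000).round(1))
    print('shift units',(T.T@(p-s['eef_pos'])/.02).round(2),'turn units',(R.from_matrix(T.T@Rt).as_rotvec()/.1).round(2))
RT=np.stack([-xs,ys,-zs],1)
E
python3 - <<'E'
from h import *
rem(S+.2*zs,RT)
E
```

```text
t 5.7 p [0.4998 0.3869 0.061 ] w 0.0354 F [-0.1 -0.9  2.3]
tcp in socket mm [-382.4 -373.5  199.1]
shift units [-18.57  16.66  -9.6 ] turn units [ 0.31 -5.24  1.12]
```

```bash
python3 -m jog '0 0 -.5 0 0 0 0;0 0 -1 0 0 0 0;0 0 -1 0 0 0 0;0 0 -1 0 0 0 0;0 0 -1 0 0 0 0;0 0 -1 0 0 0 0;0 0 -1 0 0 0 0;-.5 .45 -1 0 0 0 0;-1 .9 -1 0 0 0 0;-1 .9 -1 0 0 0 0;-1 .9 -.1 0 0 0 0;-1 .9 0 0 0 0 0' && python3 -m jog '-1 .9 0 0 0 0 0;-1 .9 0 0 0 0 0;-1 .9 0 0 0 0 0;-1 .9 0 0 0 0 0;-1 .9 0 0 0 0 0;-1 .9 0 0 0 0 0;-1 .9 0 0 0 0 0;-1 .9 0 0 0 0 0;-1 .9 0 0 0 0 0;-1 .9 0 0 0 0 0;-1 .9 0 0 0 0 0;-1 .9 0 0 0 0 0' && python3 -m jog '-1 .9 0 0 0 0 0;-1 .9 0 0 0 0 0;0 0 0 0 -.9 .2 0;0 0 0 0 -.9 .2 0;0 0 0 .1 -.9 .2 0;0 0 0 .1 -.9 .2 0;0 0 0 .1 -.9 .2 0;0 0 0 0 -.7 .1 0;0 0 0 0 0 0 0;0 0 0 0 0 0 0'
python3 - <<'E'
from h import *
rem(S+.13*zs,RT)
E
```

```text
clock: 6.7
eef_pos: [0.5328, 0.2695, 0.2547]
tcp_rot: [2.667, 1.66, 0.004]
contact_force: [-0.5, -0.4, -4.0]
gripper_width: 0.0357
finger_force: 29.9
clock: 7.7
eef_pos: [0.6194, -0.0415, 0.2523]
tcp_rot: [-2.666, -1.658, 0.002]
contact_force: [0.3, 0.4, -4.2]
gripper_width: 0.0357
finger_force: 29.9
clock: 8.53
eef_pos: [0.6347, -0.0909, 0.2508]
tcp_rot: [2.476, 1.355, -0.661]
contact_force: [-0.2, -0.3, -4.2]
gripper_width: 0.036
finger_force: 30.0
t 8.5333 p [ 0.6347 -0.0909  0.2508] w 0.036 F [-0.2 -0.3 -4.2]
tcp in socket mm [ -3.2  -1.2 199.3]
shift units [-0.18  0.07  3.46] turn units [-0.03 -0.04  0.05]
```

```bash
python3 -m jog '-.18 .07 .5 0 0 0 0;0 0 1 0 0 0 0;0 0 1 0 0 0 0;0 0 1 0 0 0 0;0 0 1 0 0 0 0;0 0 1 0 0 0 0;0 0 .6 0 0 0 0;0 0 .3 0 0 0 0;0 0 0 0 0 0 0;0 0 0 0 0 0 0'
python3 - <<'E'
from h import *
rem(S+.061*zs,RT)
s=arm.state(); np.savez('pics/w2s.npz',p=s['eef_pos'],r=s['tcp_rot']); a,d=cap('wrist','w2'); b,_=cap('scene','s2')
A=cv2.resize(a[60:260,150:400],(500,400),interpolation=cv2.INTER_CUBIC); B=cv2.resize(b[130:220,165:260],(300,284),interpolation=cv2.INTER_CUBIC)
c=np.zeros((400,800,3),np.uint8); c[:,:500]=A; c[:284,500:]=B; cv2.imwrite('pics/c2.png',c[:,:,::-1])
E
```

```text
clock: 9.37
eef_pos: [0.5994, -0.15, 0.1444]
tcp_rot: [2.477, 1.348, -0.658]
contact_force: [0.3, 0.5, -3.3]
gripper_width: 0.0358
finger_force: 30.0
t 9.3667 p [ 0.5994 -0.15    0.1444] w 0.0358 F [ 0.3  0.5 -3.3]
tcp in socket mm [ 3.2  1.3 72.8]
shift units [ 0.16 -0.06  0.59] turn units [-0.01 -0.05 -0.01]
```

View pics/c2.png

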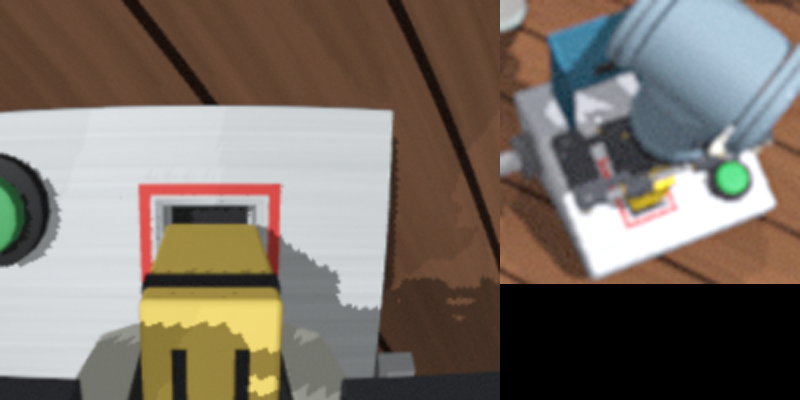

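The crop shows the pack's lower edge (165–262 px) centred over the hole (155–268) in y, with its tip just above the mouth. I'll correct x and press in gradually.

```bash
python3 -m jog '.16 -.06 0 0 0 0 0;0 0 .1 0 0 0 0;0 0 .1 0 0 0 0;0 0 0 0 0 0 0;0 0 0 0 0 0 0'
python3 - <<'E'
from h import *
rem(S+.027*zs,RT)
E
```

```text
clock: 9.88
eef_pos: [0.5988, -0.1476, 0.1381]
tcp_rot: [2.476, 1.351, -0.661]
contact_force: [0.5, -0.4, -2.9]
gripper_width: 0.0359
finger_force: 30.0
t 9.8833 p [ 0.5988 -0.1476  0.1381] w 0.0359 F [ 0.5 -0.4 -2.9]
tcp in socket mm [-1.4 -0.5 68.2]
shift units [-0.08  0.03  2.06] turn units [-0.02 -0.03  0.01]
```

```bash
python3 -m jog '-.05 .02 .2 0 0 0 0;0 0 .2 0 0 0 0;0 0 .2 0 0 0 0;0 0 .2 0 0 0 0;0 0 0 0 0 0 0;0 0 0 0 0 0 0'
python3 - <<'E'
from h import *
rem(S+.027*zs,RT); print((RT.T@arm.state()['contact_force']).round(1))
E
```

```text
clock: 10.38
eef_pos: [0.594, -0.1556, 0.1245]
tcp_rot: [2.476, 1.35, -0.661]
contact_force: [0.8, 0.0, -4.1]
gripper_width: 0.0353
finger_force: 30.0
t 10.3833 p [ 0.594  -0.1556  0.1245] w 0.0353 F [ 0.8  0.  -4.1]
tcp in socket mm [-0.2 -0.3 51.8]
shift units [-0.01  0.02  1.24] turn units [-0.02 -0.03  0.01]
[2.4 0.7 3.3]
```

Now 9 mm in with no resistance. I'll push it home.

```bash
python3 -m jog '0 0 .25 0 0 0 0;0 0 .25 0 0 0 0;0 0 .25 0 0 0 0;0 0 .25 0 0 0 0;0 0 .2 0 0 0 0;0 0 .1 0 0 0 0;0 0 0 0 0 0 0;0 0 0 0 0 0 0'
python3 - <<'E'
from h import *
rem(S+.026*zs,RT); print((RT.T@arm.state()['contact_force']).round(1))
E
```

```text
clock: 11.05
eef_pos: [0.5874, -0.1663, 0.1024]
tcp_rot: [2.476, 1.35, -0.66]
contact_force: [0.9, -0.2, -4.3]
gripper_width: 0.0357
finger_force: 30.0
t 11.05 p [ 0.5874 -0.1663  0.1024] w 0.0357 F [ 0.9 -0.2 -4.3]
tcp in socket mm [-0.3  0.  26.3]
shift units [-0.01 -0.    0.01] turn units [-0.01 -0.03  0.01]
[2.4 0.9 3.6]
```

```bash
python3 -m jog '0 0 .1 0 0 0 0;0 0 .1 0 0 0 0;0 0 0 0 0 0 0;0 0 0 0 0 0 0'
python3 - <<'E'
from h import *
rem(S+.026*zs,RT); print((RT.T@arm.state()['contact_force']).round(1))
E
```

```text
clock: 11.38
eef_pos: [0.5878, -0.1664, 0.1016]
tcp_rot: [2.475, 1.349, -0.654]
contact_force: [1.0, 9.3, 9.3]
gripper_width: 0.0356
finger_force: 30.0
t 11.3833 p [ 0.5878 -0.1664  0.1016] w 0.0356 F [1.  9.3 9.3]
tcp in socket mm [-0.8  0.4 25.7]
shift units [-0.04 -0.02 -0.02] turn units [ 0.02 -0.06 -0.  ]
[  2.6  -4.2 -12.2]
```

Bottomed at 25.7 mm above the plate, which is about 35 mm deep, with contact force. Now I'll release, retreat and stand the tool upright.

```bash
python3 -m jog '0 0 -.1 0 0 0 0;0 0 0 0 0 0 .7;0 0 0 0 0 0 .7;0 0 0 0 0 0 .7;0 0 0 0 0 0 .7;0 0 -.3 0 0 0 .7;0 0 -.7 0 0 0 .7;0 0 -1 0 0 0 .7;0 0 -1 0 0 0 .7;0 0 -1 0 0 0 .7;0 0 -1 0 0 0 .7;0 0 -1 0 0 0 .7' && python3 -m jog '0 0 -1 0 0 0 .7;0 0 -1 0 0 0 .7;0 0 -1 0 0 0 .7;0 0 0 0 0 0 .7'
python3 - <<'E'
from h import *
s=arm.state(); np.savez('pics/w3s.npz',p=s['eef_pos'],r=s['tcp_rot']); a,d=cap('wrist','w3'); P=wpts(np.load('pics/w3s.npz'),d)
hsv=cv2.cvtColor(a,cv2.COLOR_RGB2HSV); m=(hsv[...,0]>20)&(hsv[...,0]<36)&(hsv[...,1]>110)&(d>0)
L=(P[m]-S)@np.stack([xs,ys,zs],1); L=L[(abs(L[:,:2])<.08).all(1)&(L[:,2]>0)]; zt=np.percentile(L[:,2],90); t=L[abs(L[:,2]-zt)<.005]
print('top h',zt,cv2.minAreaRect((t[:,:2]*1000).astype(np.float32)),len(t))
m=(hsv[...,0]>90)&(hsv[...,0]<115)&(hsv[...,1]>80)&(d>0); L=(P[m]-S)@np.stack([xs,ys,zs],1); L=L[(abs(L[:,1])<.06)&(L[:,0]>.03)&(L[:,0]<.25)&(L[:,2]>0)&(L[:,2]<.2)]
print('hood',len(L),np.percentile(L,[2,50,98],axis=0).round(3))
T0=np.array([.5075,-.290,.212]); Rv=R.from_euler('z',57.17,degrees=True).as_matrix()@np.diag([1,-1,-1.])
rem(T0+[0,0,.12],Rv)
cv2.imwrite('pics/c3.png',cv2.resize(a[:,:,::-1],(512,384)))
E
```

```text
clock: 12.38
eef_pos: [0.6195, -0.1166, 0.206]
tcp_rot: [2.476, 1.35, -0.66]
contact_force: [0.3, -0.7, 0.0]
gripper_width: 0.0649
finger_force: 0.0
clock: 12.72
eef_pos: [0.6376, -0.0908, 0.2609]
tcp_rot: [2.474, 1.349, -0.651]
contact_force: [-0.7, 0.3, 0.6]
gripper_width: 0.0648
finger_force: 0.0
top h 0.3241661068854319 ((-21.442394256591797, 20.31405258178711), (3.2149431705474854, 81.4942626953125), 0.026615731418132782) 4237
hood 2825 [[ 0.069 -0.044  0.002]
 [ 0.128 -0.     0.036]
 [ 0.149  0.043  0.114]]
t 12.7667 p [ 0.6368 -0.0914  0.2588] w 0.0651 F [ 0.1  0.6 -0.4]
tcp in socket mm [2.000e-01 9.000e-01 2.066e+02]
shift units [-12.1   -0.06   2.69] turn units [0.03 5.18 0.01]
```

View pics/c3.png

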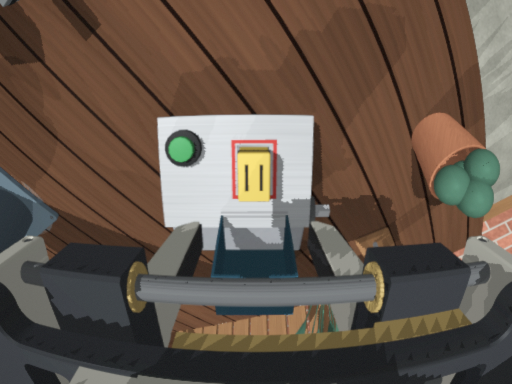

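```bash
python3 -m jog '0 0 -1 0 0 0 .4;0 0 -1 0 0 0 0;0 0 -1 0 0 0 0;0 0 0 0 .9 0 0;0 0 0 0 .9 0 0;0 0 0 0 .9 0 0;0 0 0 0 .9 0 0;0 0 0 0 .9 0 0;0 0 0 0 .7 0 0;0 0 0 0 0 0 0;0 0 0 0 0 0 0'
python3 - <<'E'
from h import *
a=cv2.imread('pics/w3.png'); d=np.load('pics/w3.npy'); P=wpts(np.load('pics/w3s.npz'),d)
L=(P-S)@np.stack([xs,ys,zs],1); q=L[152:200,240:268].reshape(-1,3); q=q[abs(q[:,2]-.055)<.008]; print('pack top',np.median(q,0).round(4),len(q),(np.percentile(q,[2,98],axis=0)*1000).round(1))
T0=np.array([.5075,-.290,.212]); Rv=R.from_euler('z',57.17,degrees=True).as_matrix()@np.diag([1,-1,-1.])
rem(T0+[0,0,.1],Rv)
E
```

```text
clock: 13.68
eef_pos: [0.6506, -0.0687, 0.3081]
tcp_rot: [-2.759, -1.498, 0.006]
contact_force: [1.1, 0.8, -0.3]
gripper_width: 0.0009
finger_force: 0.0
pack top [-0.0042 -0.001   0.0546] 1341 [[-29.6 -15.4  52.9]
 [ 22.7  14.3  56.1]]
t 13.6833 p [ 0.6506 -0.0687  0.3081] w 0.0009 F [ 1.1  0.8 -0.3]
tcp in socket mm [1.800e+00 1.000e-01 2.626e+02]
shift units [-13.18   0.03  -0.17] turn units [-0.03  0.02 -0.03]
```

Pack top is 54.6 mm above the plate, against 55 expected, so it is seated. Next I'll go over and behind the hood, then down.

```bash
python3 -m jog '-.5 0 -.2 0 0 0 0;-1 0 0 0 0 0 0;-1 0 0 0 0 0 0;-1 0 0 0 0 0 0;-1 0 0 0 0 0 0;-1 0 0 0 0 0 0;-1 0 0 0 0 0 0;-1 0 0 0 0 0 0;-1 0 0 0 0 0 0;-1 0 0 0 0 0 0;-1 0 0 0 0 0 0;-1 0 0 0 0 0 0' && python3 -m jog '-1 0 0 0 0 0 0;-.7 0 0 0 0 0 0;0 0 .5 0 0 0 0;0 0 1 0 0 0 0;0 0 1 0 0 0 0;0 0 1 0 0 0 0;0 0 1 0 0 0 0;0 0 .5 0 0 0 0;0 0 0 0 0 0 0;0 0 0 0 0 0 0'
python3 - <<'E'
from h import *
T0=np.array([.5075,-.290,.212]); Rv=R.from_euler('z',57.17,degrees=True).as_matrix()@np.diag([1,-1,-1.])
rem(T0,Rv)
H=S+.058*xs
T=R.from_rotvec(arm.state()['tcp_rot']).as_matrix(); p=arm.state()['eef_pos']
# path: tip on roof at r, clearance n; tool tilt phi from vertical toward RT
for th in np.arange(1.95,-.01,-.15):
    r=.085; n=.068
    er=-np.cos(th)*xs+np.sin(th)*zs; en=np.cos(th)*zs+np.sin(th)*xs
    c=H+r*er+n*en; v=T.T@(c-p); print(round(th,2),'vert-tool units from here',(v/.02).round(2),'world z',c[2].round(3))
E
```

```text
clock: 14.68
eef_pos: [0.5267, -0.2606, 0.3124]
tcp_rot: [-2.755, -1.505, 0.005]
contact_force: [0.7, 0.4, 0.5]
gripper_width: 0.0006
finger_force: 0.0
clock: 15.52
eef_pos: [0.5088, -0.288, 0.2125]
tcp_rot: [-2.755, -1.504, 0.002]
contact_force: [-0.1, -0.0, 1.2]
gripper_width: 0.0002
finger_force: 0.0
t 15.5167 p [ 0.5088 -0.288   0.2125] w 0.0002 F [-0.1 -0.   1.2]
tcp in socket mm [ 1.803e+02 -1.000e-01  4.920e+01]
shift units [-0.12 -0.    0.03] turn units [-0.03  0.    0.01]
1.95 vert-tool units from here [1.31 0.01 0.49] world z 0.203
1.8 vert-tool units from here [2.04 0.01 0.13] world z 0.21
1.65 vert-tool units from here [ 2.82  0.01 -0.11] world z 0.215
1.5 vert-tool units from here [ 3.63  0.01 -0.24] world z 0.217
1.35 vert-tool units from here [ 4.44  0.01 -0.24] world z 0.217
1.2 vert-tool units from here [ 5.25  0.01 -0.12] world z 0.215
1.05 vert-tool units from here [6.03 0.01 0.11] world z 0.21
0.9 vert-tool units from here [6.77 0.01 0.46] world z 0.203
0.75 vert-tool units from here [7.44 0.01 0.92] world z 0.194
0.6 vert-tool units from here [8.04 0.02 1.47] world z 0.183
0.45 vert-tool units from here [8.55 0.02 2.11] world z 0.17
0.3 vert-tool units from here [8.96 0.02 2.81] world z 0.156
0.15 vert-tool units from here [9.26 0.03 3.57] world z 0.141
0.0 vert-tool units from here [9.44 0.03 4.37] world z 0.125
```

```bash
python3 -m jog '.3 0 0 0 0 0 0;.4 0 0 0 0 0 0;.4 0 0 0 0 0 0;.4 0 0 0 0 0 0;.4 0 0 0 0 0 0;.4 0 0 0 0 0 0;0 0 0 0 0 0 0'
python3 - <<'E'
from h import *
rem(S,RT)
a,d=cap('scene','s4'); P=pts('scene',d); b,_=cap('wrist','w4')
c=np.zeros((400,800,3),np.uint8); c[:,:400]=cv2.resize(a[110:220,150:260],(400,400),interpolation=cv2.INTER_CUBIC); c[:300,400:]=cv2.resize(b,(400,300)); cv2.imwrite('pics/c4.png',c[:,:,::-1])
E
```

```text
clock: 16.1
eef_pos: [0.5348, -0.2491, 0.214]
tcp_rot: [2.757, 1.505, 0.0]
contact_force: [0.4, 0.0, 0.4]
gripper_width: 0.0011
finger_force: 0.5
t 16.1 p [ 0.5348 -0.2491  0.214 ] w 0.0011 F [0.4 0.  0.4]
tcp in socket mm [140.5   0.7  73.9]
shift units [ 4.24 -0.03  6.71] turn units [ 0.01 -5.23  0.01]
```

View pics/c4.png

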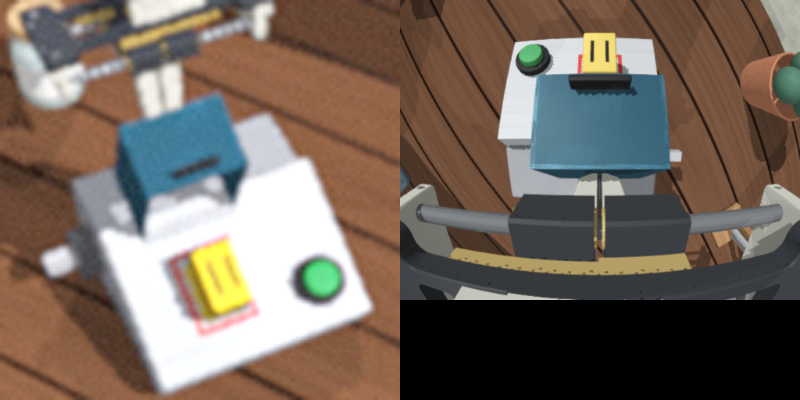

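The scene crop shows the fingers just behind the hood at (165,90), and the pack seated at (220,280). In the wrist view the fingertip is against the roof side. I'll keep sweeping and track the hood angle from the lip.

```bash
cat >> h.py <<'E'
def hood(n,f):
    a,d=cap(n,f); hsv=cv2.cvtColor(a,cv2.COLOR_RGB2HSV)
    P=pts(n,d); L=(P-S)@np.stack([xs,ys,zs],1)
    m=(hsv[...,0]>90)&(hsv[...,0]<112)&(hsv[...,1]>120)&(d>0)&(abs(L[...,1])<.06)&(L[...,0]>-.09)&(L[...,0]<.2)&(L[...,2]>.0)&(L[...,2]<.2)
    q=L[m]; q=q-[.058,0,0]
    best=[]
    for th in np.arange(0,2.0,.01):   # pixels must lie on end wall (r=.118) or roof (n=.068)
        r=-np.cos(th)*q[:,0]+np.sin(th)*q[:,2]; nn=np.cos(th)*q[:,2]+np.sin(th)*q[:,0]
        dd=np.minimum(abs(r-.118)+10*np.clip(abs(nn-.034)-.036,0,1),abs(nn-.068)+10*np.clip(abs(r-.059)-.061,0,1)); dd=np.minimum(dd,abs(abs(q[:,1])-.045)+10*np.clip(abs(nn-.034)-.036,0,1)+10*np.clip(abs(r-.059)-.061,0,1)); best.append(np.minimum(dd,.01).mean())
    print(n,'hood theta',.01*np.argmin(best),min(best),len(q))
E
python3 -m jog '.4 0 -.05 0 0 0 0;.4 0 -.05 0 0 0 0;.4 0 -.05 0 0 0 0;.4 0 -.05 0 0 0 0;.4 0 0 0 0 0 0;.4 0 0 0 0 0 0;0 0 0 0 0 0 0'
python3 - <<'E'
from h import *
rem(S,RT); hood('scene','s5'); 
E
```

```text
clock: 16.78
eef_pos: [0.5604, -0.2079, 0.2166]
tcp_rot: [-2.755, -1.504, 0.0]
contact_force: [0.2, -0.7, 0.6]
gripper_width: 0.0
finger_force: 0.0
t 16.7833 p [ 0.5604 -0.2079  0.2166] w 0.0 F [ 0.2 -0.7  0.6]
tcp in socket mm [ 99.7  -0.2 100.4]
shift units [1.8  0.03 6.84] turn units [-0.02 -5.25  0.02]
scene hood theta 1.23 0.002033689740003608 629
```

```bash
python3 -m jog '.4 0 .05 0 0 0 0;.4 0 .07 0 0 0 0;.4 0 .15 0 0 0 0;.4 0 .2 0 0 0 0;.4 0 .2 0 0 0 0;.35 0 .25 0 0 0 0;.35 0 .25 0 0 0 0;.3 0 .28 0 0 0 0;.3 0 .28 0 0 0 0;.25 0 .3 0 0 0 0;.2 0 .3 0 0 0 0;0 0 0 0 0 0 0'
python3 - <<'E'
from h import *
rem(S,RT); hood('scene','s6'); 
E
```

```text
clock: 17.83
eef_pos: [0.5998, -0.1456, 0.1686]
tcp_rot: [-2.755, -1.503, 0.003]
contact_force: [-0.2, -0.4, -1.1]
gripper_width: -0.0
finger_force: 0.0
t 17.8333 p [ 0.5998 -0.1456  0.1686] w -0.0 F [-0.2 -0.4 -1.1]
tcp in socket mm [11.9 -0.8 95.7]
shift units [-1.88  0.06  4.44] turn units [-0.04 -5.23  0.02]
scene hood theta 0.39 0.001549012611908624 752
```

```bash
python3 -m jog '.17 0 .28 0 0 0 0;.17 0 .28 0 0 0 0;.15 0 .28 0 0 0 0;.14 0 .28 0 0 0 0;.12 0 .28 0 0 0 0;.1 0 .28 0 0 0 0;.05 0 .25 0 0 0 0;.05 0 .2 0 0 0 0;0 0 0 0 0 0 0;0 0 0 0 0 0 0'
python3 - <<'E'
from h import *
rem(S,RT); hood('scene','s7'); 
E
```

```text
clock: 18.72
eef_pos: [0.6116, -0.1307, 0.13]
tcp_rot: [2.757, 1.503, 0.003]
contact_force: [-1.9, 3.2, 11.3]
gripper_width: 0.0006
finger_force: 5.5
t 18.7167 p [ 0.6116 -0.1307  0.13  ] w 0.0006 F [-1.9  3.2 11.3]
tcp in socket mm [-23.8   1.   71.8]
shift units [-2.83 -0.06  2.51] turn units [ 0.02 -5.25 -0.  ]
scene hood theta 0.0 0.002116658077619202 494
```

```bash
python3 -m jog '0 0 .1 0 0 0 0;0 0 0 0 0 0 0;0 0 0 0 0 0 0;0 0 -.3 0 0 0 0;0 0 -1 0 0 0 0;0 0 -1 0 0 0 0;0 0 -1 0 0 0 0;0 0 -.5 0 0 0 0' && python3 -m jog '0 0 0 0 -.9 0 0;0 0 0 0 -.9 0 0;0 0 0 0 -.9 0 0;0 0 0 0 -.9 0 0;0 0 0 0 -.9 0 0;0 0 0 0 -.7 0 0;0 0 0 0 0 0 0'
python3 - <<'E'
from h import *
hood('scene','s8'); hood('top','t8'); rem(S-.03*xs-.09*ys+.045*zs,RT)
s=arm.state(); np.savez('pics/w8s.npz',p=s['eef_pos'],r=s['tcp_rot']); a,d=cap('wrist','w8')
P=wpts(np.load('pics/w8s.npz'),d); L=(P-S)@np.stack([xs,ys,zs],1); hsv=cv2.cvtColor(a,cv2.COLOR_RGB2HSV)
g=(hsv[...,0]>52)&(hsv[...,0]<85)&(hsv[...,1]>100)&(abs(L[...,0]+.03)<.03)&(abs(L[...,1]+.09)<.03); print('btn',g.sum(),np.median(L[g],0),np.percentile(L[g],[3,97],axis=0).round(4))
E
```

```text
clock: 19.43
eef_pos: [0.6112, -0.1312, 0.2039]
tcp_rot: [2.758, 1.503, 0.001]
contact_force: [0.6, -0.1, 0.2]
gripper_width: 0.0004
finger_force: 0.0
clock: 20.02
eef_pos: [0.6104, -0.1282, 0.1983]
tcp_rot: [2.472, 1.356, -0.668]
contact_force: [-1.0, 0.7, -1.1]
gripper_width: 0.0005
finger_force: 0.0
scene hood theta 0.0 0.0022204536819393004 618
top hood theta 0.04 0.0021456785189435754 758
t 20.1167 p [ 0.6104 -0.13    0.2001] w 0.0007 F [-0.6 -0.8  0.3]
tcp in socket mm [ 11.3  -0.3 132.4]
shift units [ 2.06 -4.46  4.39] turn units [-0.03 -0.04  0.04]
btn 808 [-0.03022847 -0.08854498  0.02159447] [[-0.0438 -0.1031  0.0134]
 [-0.0162 -0.075   0.023 ]]
```

View pics/w8.png

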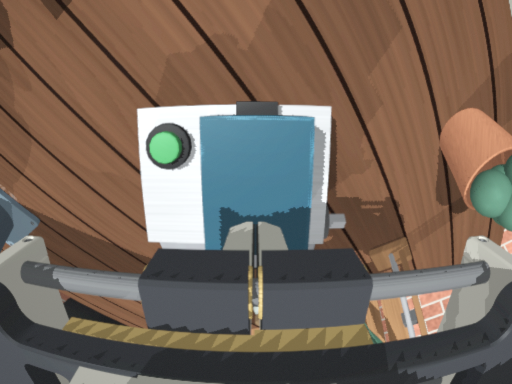

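The hood lies shut over the pack at (258,170) and the button is at (165,148). I'll check the roof plane's angle and go over the button.

```bash
python3 -m jog '.4 -.9 0 0 0 0 0;.4 -.9 0 0 0 0 0;.4 -.9 0 0 0 0 0;.4 -.9 0 0 0 0 0;.4 -.86 0 0 0 0 0;0 0 1 0 0 0 0;0 0 1 0 0 0 0;0 0 1 0 0 0 0;0 0 .9 0 0 0 0;0 0 .4 0 0 0 0;0 0 0 0 0 0 0;0 0 0 0 0 0 0'
python3 - <<'E'
from h import *
d=np.load('pics/w8.npy'); P=wpts(np.load('pics/w8s.npz'),d); L=(P-S)@np.stack([xs,ys,zs],1)
for nm,b in(('roof',L[122:200,210:305].reshape(-1,3)),('plate',L[175:235,155:195].reshape(-1,3))):
    b=b[abs(b[:,2]-np.median(b[:,2]))<.008]; c=np.linalg.lstsq(np.c_[b[:,:2],np.ones(len(b))],b[:,2],rcond=None)[0]; print(nm,c.round(4),np.median(b,0).round(4))
rem(S-.03*xs-.089*ys+.022*zs,RT)
E
```

```text
clock: 21.17
eef_pos: [0.5311, -0.0898, 0.1082]
tcp_rot: [2.478, 1.348, -0.658]
contact_force: [0.3, 0.6, 0.2]
gripper_width: 0.0005
finger_force: 0.0
roof [-0.0009  0.0001  0.0678] [-0.0245 -0.      0.0678]
plate [-0.0007 -0.0002 -0.0002] [ 0.0346 -0.0889 -0.0002]
t 21.1667 p [ 0.5311 -0.0898  0.1082] w 0.0005 F [0.3 0.6 0.2]
tcp in socket mm [-26.6 -88.7  48.2]
shift units [ 0.16 -0.01  1.31] turn units [-0.01 -0.05 -0.01]
```

The roof is parallel to the plate at 67.8 mm, so the hood is shut. Next is the button.

```bash
python3 -m jog '.1 0 .5 0 0 0 0;0 0 .5 0 0 0 0;0 0 .3 0 0 0 0;0 0 .15 0 0 0 0;0 0 .1 0 0 0 0;0 0 0 0 0 0 0;0 0 0 0 0 0 0'
python3 - <<'E'
from h import *
rem(S-.03*xs-.089*ys+.016*zs,RT); print((RT.T@arm.state()['contact_force']).round(1))
E
```

```text
clock: 21.75
eef_pos: [0.5236, -0.1003, 0.0798]
tcp_rot: [2.476, 1.35, -0.66]
contact_force: [-0.9, 1.9, 3.9]
gripper_width: 0.0005
finger_force: 2.1
t 21.75 p [ 0.5236 -0.1003  0.0798] w 0.0005 F [-0.9  1.9  3.9]
tcp in socket mm [-29.7 -89.4  17.2]
shift units [0.01 0.02 0.06] turn units [-0.01 -0.04  0.01]
[-1.  -1.9 -4. ]
```

```bash
python3 -m jog '0 0 .1 0 0 0 0;0 0 .1 0 0 0 0;0 0 0 0 0 0 0;0 0 0 0 0 0 0'
python3 - <<'E'
from h import *
rem(S-.03*xs-.089*ys+.016*zs,RT); print((RT.T@arm.state()['contact_force']).round(1))
E
```

```text
clock: 22.08
eef_pos: [0.5234, -0.1009, 0.0786]
tcp_rot: [2.476, 1.349, -0.656]
contact_force: [-1.6, 11.4, 17.8]
gripper_width: 0.0004
finger_force: 10.3
t 22.0833 p [ 0.5234 -0.1009  0.0786] w 0.0004 F [-1.6 11.4 17.8]
tcp in socket mm [-29.8 -89.2  15.8]
shift units [ 0.01  0.01 -0.01] turn units [ 0.01 -0.05 -0.  ]
[ -1.4  -7.5 -19.8]
```

The button is bottomed: about 20 N at the end of its travel. I'll retreat and verify.

```bash
python3 -m jog '0 0 -.3 0 0 0 0;0 0 -.5 0 0 0 0;0 0 -1 0 0 0 0;0 0 -1 0 0 0 0;0 0 -1 0 0 0 0;0 0 -1 0 0 0 0;0 0 -1 0 0 0 0;0 0 0 0 0 0 0;0 0 0 0 0 0 0'
python3 - <<'E'
from h import *
rem(S,RT)
s=arm.state(); np.savez('pics/w9s.npz',p=s['eef_pos'],r=s['tcp_rot']); a,d=cap('wrist','w9')
P=wpts(np.load('pics/w9s.npz'),d); L=(P-S)@np.stack([xs,ys,zs],1); hsv=cv2.cvtColor(a,cv2.COLOR_RGB2HSV)
g=(hsv[...,0]>52)&(hsv[...,0]<85)&(hsv[...,1]>100)&(abs(L[...,0]+.03)<.03)&(abs(L[...,1]+.09)<.03); print('btn',g.sum(),np.median(L[g],0).round(4))
m=(hsv[...,0]>90)&(hsv[...,0]<115)&(hsv[...,1]>100)&(abs(L[...,1])<.04)&(abs(L[...,2]-.068)<.01); b=L[m]
print('roof',len(b),np.linalg.lstsq(np.c_[b[:,:2],np.ones(len(b))],b[:,2],rcond=None)[0].round(4))
E
```

```text
clock: 22.83
eef_pos: [0.5544, -0.0538, 0.1769]
tcp_rot: [2.475, 1.35, -0.658]
contact_force: [-0.1, 0.6, -1.0]
gripper_width: 0.0006
finger_force: 0.0
t 22.8333 p [ 0.5544 -0.0538  0.1769] w 0.0006 F [-0.1  0.6 -1. ]
tcp in socket mm [-29.4 -88.7 129.2]
shift units [-1.5   4.43  6.46] turn units [ 0.   -0.04  0.01]
btn 686 [-0.0284 -0.0877  0.0216]
roof 7715 [ 0.0064 -0.0004  0.068 ]
```

The button is back up at 21.6 mm, the hood is shut, and the robot is clear. I'll hand in.

```bash
python3 -c "
from cell import arm; print(arm.close_job())"
```

```text
the job is handed in; nothing more can be done
None
```

The yellow pack is fully home in the socket, the hood was lowered shut over it, the green button was pressed fully and came back up, and the job is handed in at about 23 s (no verdict was returned).

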